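# Load the fittings carrier and hold it clear of the polishing bench

### The arm

A 6-joint arm with a two-finger parallel gripper is mounted at the origin on the work surface. World frame = base frame: x ahead of the robot, y to its left, z up, the work surface at z = 0. Lengths are in mm, angles in degrees, forces in N, time in s.
With the tool pointing down it reaches from about 350 to 850 mm from the base axis. Payload 8.1 kg.
Tool frame: the origin (TCP) lies at the very end of the fingers, on their centre line; the grasp point (between the pads) lies 19 mm behind it; z points along the fingers, y is the line along which they close (so a half turn about z gives the same grasp; the last joint's range is limited). The gripper opens to 85 mm and grips with 20 to 120 N. Pads are 22 mm wide; open, the fingers measure 114 mm over their backs; the gripper's body (76 mm by 85 mm) begins 54 mm behind the grasp point. The pads swing forward as they close: fully open they stand 13 mm farther back than shut.
Start: joints at [68.56, 7.471, 85.268, -0, 87.261, -4.893], TCP at [170.859, 575.163, 231.292] pointing down, gripper open.
Joint ranges: [-169.43, 169.43], [-51.17, 129.36], [1.28, 143.12], [-76.62, 256.62], [0, 156.53], [-152.29, 152.29]. Speed limits (degrees/s): [136.94, 136.94, 159.86, 180, 180, 180].

### API

Orientations are given as [roll, pitch, yaw] about the fixed x, y, z axes, in that order (R = Rz(yaw) Ry(pitch) Rx(roll)).
In Python, from bench import sense, eyes, job, models gives the robot as it stands. The module is installed in compiled form; this text tells all that it offers.
- The arm moves only by the tool apply_moves, never from a script. Its argument "rows" is a list of rows, each a list of 6 numbers: the shift along the tool's x, y, z in mm, then the turn, a rotation vector about the tool's x, y, z in rad. In form: [[dx, dy, dz, rx, ry, rz], ...]. A call has exactly 5 rows; each row shifts and turns the commanded pose from where the row before left it, along the tool's axes as they then stand; what a row does not reach is not made up. A row lasts 1/8 s, in which the tool goes at most 62.5 mm and 10.7 degrees, less where a joint would pass 70% of its speed; a pose out of reach is approached as far as the arm can. A call is refused whole if a number of a shift passes 62.5 or a number of a turn 0.188, either way. A call with a gripper value outside its range is refused whole. "fingers" is the finger opening in mm, from 0 to 85.4, set as the call begins (left out, the last holds). The fingers move at their own pace and stop on an object; "grip_force" is the grip in N (left out, the last holds). Time passes only in rows, so rows that do not move let the fingers close, or fill a call up. It gives the time, the measured TCP pose, the force, the opening and the grip force at its end, in the units of the state.
- sense(): the state, without advancing time (a new reading comes with each control period).
- eyes.snapshot(name): name is "side" or "top"; returns (picture, depth): 384x512x3 uint8, red, green, blue; 384x512 float32, mm along the optical axis (not along the pixel's ray), 0 where there is no reading.
- eyes.get_calibration(name): a dict with "intrinsics" (3x3 intrinsics, pixels), "D" ([k1, k2, p1, p2, k3] as OpenCV has them; the pictures are not rectified), "R" (3x3) and "t" (3): a world point X has camera coordinates R X + t. Camera axes: x right, y down, z forward; pixel columns grow to the right and rows downward; lengths in mm; the calibration is good to about 2 mm. A picture is of the moment at which its call begins. get_calibration takes no time and is no camera call.
- job.hand_in(): hands the job in; it is judged then, once.
Trained networks look in the newest picture that a camera, given by its name, has taken for a name from the list of things; names that differ only in an ending like _2 or _b are one class to them, and where a whole thing is asked for, a point or a joint stands for the part that bears it (a point fixed in the world has none). Each returns a list of dicts, best first, with "confidence" (0 to 1); they miss things now and then, are a little off and sometimes report something else, mostly with a low value. They report only what shows in the picture. A call takes as long as a camera call.
- models.boxes_of(name, camera): "xyz" ([x, y, z] in mm, in world coordinates, good to about 4 mm: the middle of the surface that is visible of it).
- models.cut_out(name, camera): "pixels" (384x512 bool, what is visible of it).
- models.place_of(name, camera): "xyz" ([x, y, z] in mm, in world coordinates, good to about 4 mm: a listed point, or the origin of a listed thing).
The state is a dict: "time": time; "joint_pos": joint angles; "qd": joint speeds; "joint_efforts": joint torques, N m; "tool_pos": TCP position; "tcp_rot": TCP orientation; "ft_force": force on the tool from outside, world axes, zero at the start; "wrist_torque": the same for the moment, N m; "finger_gap": finger opening in mm; "grip_force": force on a finger pad.
Only numpy, scipy, OpenCV 4.12 (cv2) and the standard library are available. Lean on these libraries where they do the work, as an engineer would, in place of code of your own. Each camera call takes 0.05 s, during which the arm holds its last target. There are 200 camera calls.

### The job

The bench is about to be swept: drop the hexagon nut and the hubbed flange from the rubber mat into the wooden carrier while it stands on the bench, then lift the carrier by its grip bar, without tipping it, until its underside is more than 10 cm above the bench. Finish while holding it there, level and still, with both fittings inside; do not set it down or let go. Leave the bottle, the buffing wheel and the brush where they are.

Things in the scene. Friction and masses are not known exactly. Their poses are not given: they have to be found in the camera images.
- nut_center (a point): Centre (half-way up) of the loose steel hexagon nut, about 0.12 kg, 36 mm across flats, 41.6 mm across corners, 20 mm high, lying flat on the rubber mat; a black disc marks its bore. Its z axis is up; its x axis, and those 60 and 120 degrees from it, are square to a pair of flats.
- nut: The same nut; origin at the centre of its underside, axes as at nut_center.
- flange_center (a point): Centre (half-way up) of the loose aluminium wheel flange, about 0.12 kg, standing upright on the rubber mat: a round disc 56 mm in diameter and 10 mm thick at the bottom, with a solid round hub 30 mm in diameter rising from it to 40 mm total height. z axis up.
- flange: The same flange; origin at the centre of its underside.
- carrier: Loose open wooden carrier, 0.56 kg: tray 220 mm (x) by 160 mm (y), 60 mm high, walls and floor 8 mm, no divider. Uprights at both x ends, 50 mm wide, 140 mm tall, bear a grip bar along x above the middle; beside the bar (12 to 72 mm in y, both sides) the tray is open from above. Origin: centre of underside, z up. Load it near mid-length or it hangs askew.
- grip: The carrier's fixed grip bar, origin at the bar's centre, 122 mm above the carrier's underside; straight wooden bar along its x (200 mm), 24 mm wide in y with flat upright sides, 22 mm high. Nothing below it down to the tray's floor.
- board: Black rubber mat fixed to the bench, 220 x 200 x 6 mm; the nut and the flange start on it. Origin at the centre of its underside. Mat and carrier stand on opposite sides of the bench, either way round.
- bottle: Yellow plastic bottle, 64 mm in diameter, 170 mm tall, bystander; origin at the centre of its underside.
- wheel: Pale buffing wheel lying flat, 100 mm in diameter, 22 mm high, bystander; origin at the centre of its underside.
- brush: Bench brush with wooden back and black bristles, 200 x 32 x 50 mm, bystander; origin under its middle, x along its length.

How it is judged:
By the outcome, as a careful person would: the job done as asked, in the order asked, and still so for the second after the job is handed in, while the arm keeps its last pose, push and grip.
It also fails if it takes over 72 s, if anything falls off the work surface, if the arm or the gripper's body presses on something with over 40 N, if the wrist force passes 120 N, or if a joint passes its speed limit or range.

## Working session

There is one attempt and no reset: what is moved stays moved. The work goes in short steps, Python scripts to look and compute and a tool call to move; the robot and the scene stay as the last step left them, time stands still between calls to the robot, and variables do not carry over. Pictures are saved under pics/ and viewed, at most 10 in all, crops included, and the job is handed in when it is done.

Besides the shell and the picture viewer there is one more tool, called as name(argument=value, ...) on one line, values as JSON. apply_moves: Moves the arm, as the interface text tells. Its arguments: {"type":"object","properties":{"rows":{"type":"array"},"fingers":{"type":"number"},"grip_force":{"type":"number"}},"required":["rows"]}

```bash
mkdir -p pics; python3 - <<'E'
from bench import sense, eyes, job, models
import cv2,numpy as np
s=sense();print(s['time'],s['tool_pos'],s['tcp_rot'])
ims=[]
for c in('top','side'):
    p,d=eyes.snapshot(c);cv2.imwrite(f'pics/{c}0.png',p[:,:,::-1]);np.save(f'{c}_d.npy',d)
    for n in['nut_center','flange_center','carrier','grip','board','bottle','wheel','brush']:
        print(c,n,[(np.round(r['xyz'],0).tolist(),round(r['confidence'],2)) for r in models.place_of(n,c)[:2]])
E
```

```text
0.0 [170.65403423 574.6493931  230.2487915 ] [-1.79895031e+02 -8.72774041e-03  1.63451899e+02]
top nut_center [([540.0, -227.0, 17.0], 0.52)]
top flange_center [([556.0, -129.0, 27.0], 0.85)]
top carrier [([503.0, 203.0, -1.0], 0.87)]
top grip [([506.0, 202.0, 126.0], 0.98)]
top board [([565.0, -183.0, -0.0], 0.94), ([503.0, 201.0, -4.0], 0.2)]
top bottle [([681.0, -450.0, 1.0], 0.83)]
top wheel [([791.0, -24.0, 3.0], 0.68)]
top brush [([694.0, 446.0, 2.0], 0.79)]
side nut_center [([536.0, -226.0, 14.0], 0.71)]
side flange_center [([555.0, -124.0, 27.0], 0.9)]
side carrier [([506.0, 201.0, 1.0], 0.87)]
side grip [([503.0, 198.0, 122.0], 0.8)]
side board [([567.0, -181.0, -0.0], 0.58)]
side bottle [([679.0, -454.0, 2.0], 0.81)]
side wheel [([792.0, -18.0, 0.0], 0.84)]
side brush [([694.0, 445.0, 2.0], 0.83)]
```

View pics/top0.png

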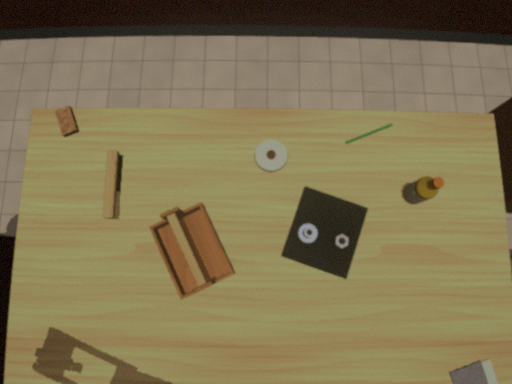

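View pics/side0.png

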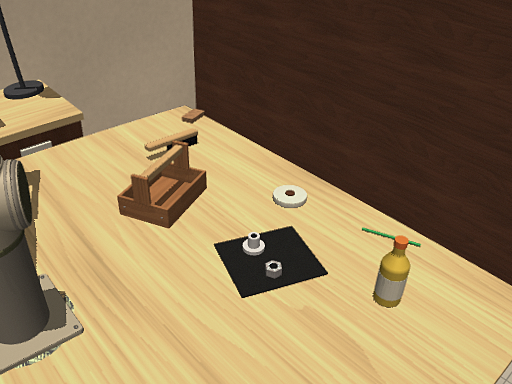

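The top view shows the carrier at about px (192,250) with its bar running from (175,215) to (200,285). The mat is at (325,232), the flange at (308,233) and the nut at (342,241). The networks agree with this. Next I need the orientations and finer positions.

```bash
cat > h.py <<'E'
from bench import sense, eyes, job, models
import cv2,numpy as np
def cal(c):
    k=eyes.get_calibration(c);return [np.array(k[x],float) for x in('intrinsics','D','R','t')]
def proj(c,P):
    K,D,R,t=cal(c);return cv2.projectPoints(np.asarray(P,float).reshape(-1,1,3),cv2.Rodrigues(R)[0],t,K,D)[0].reshape(-1,2)
def cloud(c,d,m):
    K,D,R,t=cal(c);v,u=np.nonzero(m&(d>0))
    n=cv2.undistortPoints(np.stack([u,v],1).astype(float).reshape(-1,1,2),K,D).reshape(-1,2)
    z=d[v,u];return (np.c_[n*z[:,None],z]-t)@R
def rect(c,img,cx,cy,z,half,ppm):
    # ortho map on plane z: up = +x, left = +y
    n=int(2*half*ppm);j,i=np.meshgrid(np.arange(n),np.arange(n))
    P=np.stack([cx+half-i/ppm,cy+half-j/ppm,np.full(i.shape,z)],-1)
    m=proj(c,P).reshape(n,n,2).astype(np.float32)
    return cv2.remap(img,m[...,0],m[...,1],cv2.INTER_CUBIC)
E
python3 - <<'E'
from h import *
tiles=[]
for c in('top','side'):
    p,d=eyes.snapshot(c)
    for n in('nut','flange','grip','carrier'):
        r=models.cut_out(n,c)
        if not r: print(c,n,'none');continue
        P=cloud(c,d,r[0]['pixels']);zt=np.percentile(P[:,2],95)
        T=P[P[:,2]>zt-8]
        q=cv2.minAreaRect(T[:,:2].astype(np.float32))
        print(c,n,len(P),'ztop',round(zt,1),'top mean',T.mean(0).round(1),'rect',np.round(q[0],1),np.round(q[1],1),round(q[2],1))
    b=p[:,:,::-1].copy()
    tiles.append(np.hstack([rect(c,b,538,-226,26,30,5),rect(c,b,556,-126,46,30,5)]))
cv2.imwrite('pics/rect.png',np.vstack(tiles))
E
```

```text
top nut 181 ztop 29.8 top mean [ 535.5 -225.6   26.7] rect [ 535.2 -225. ] [37.2 37.3] 3.7
top flange 295 ztop 48.2 top mean [ 558.5 -127.9   46.4] rect [ 558.8 -128.9] [28.8 25.4] 88.7
top grip 765 ztop 136.0 top mean [502.1 196.9 133. ] rect [504.5 198.2] [198.3  24.6] 25.9
top carrier 4918 ztop 134.9 top mean [504.9 198.4 134. ] rect [505.5 199.3] [220.9  50.3] 26.5
side nut 257 ztop 30.0 top mean [ 533.4 -227.2   27.6] rect [ 534.3 -226.3] [38.7 35.2] 48.0
side flange 423 ztop 49.4 top mean [ 555.5 -130.2   47.6] rect [ 556.7 -129. ] [30.  28.2] 55.4
side grip 505 ztop 137.7 top mean [503.  196.4 135.1] rect [507.7 201.6] [190.2  26.6] 27.7
side carrier 4459 ztop 136.1 top mean [492.3 191.4 135.7] rect [503.6 198.6] [221.8  51.9] 26.1
```

View pics/rect.png

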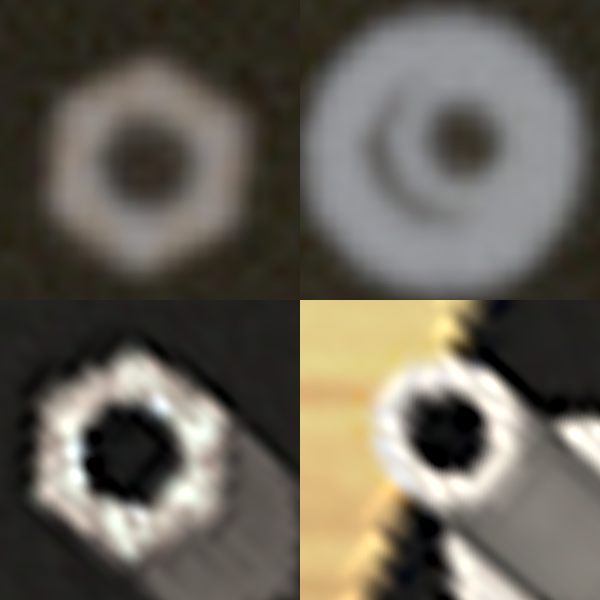

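The rectified crops (top row: top camera, bottom row: side camera) give:
- **Nut:** centre about (536, -224.5). Its corners point along world x at about -2.5°, so one flat pair is square to 27.5°.
- **Flange:** about (558.5, -127.5).
- **Carrier:** (505, 199.5), yaw about 26.2°.

A tool yaw of 116.5° suits the nut's flats, the flange and the drops.

apply_moves(rows=[[0,0,0,0,0,0.164],[0,0,0,0,0,0.164],[0,0,0,0,0,0.164],[0,0,0,0,0,0.164],[0,0,0,0,0,0.164]], fingers=85)

```text
time: 2.02
tool_pos: [170.9, 575.2, 231.3]
tcp_rot: [-180.0, 0.0, 116.2]
ft_force: [-0.1, -1.1, 0.2]
finger_gap: 85.0
grip_force: 0.0
```

apply_moves(rows=[[-58.5,-2,0,0,0,0],[-58.5,-2,0,0,0,0],[-58.5,-2,0,0,0,0],[-58.5,-2,0,0,0,0],[-58.5,-2,0,0,0,0]])

```text
time: 2.65
tool_pos: [292.8, 307.3, 231.5]
tcp_rot: [179.9, -0.0, 116.5]
ft_force: [0.7, 0.6, 0.5]
finger_gap: 84.9
grip_force: 0.0
```

apply_moves(rows=[[-58.5,-2,0,0,0,0],[-58.5,-2,0,0,0,0],[-58.5,-2,0,0,0,0],[-58.5,-2,0,0,0,0],[-58.5,-2,0,0,0,0]])

```text
time: 3.28
tool_pos: [414.4, 40.7, 231.8]
tcp_rot: [179.9, 0.0, 116.5]
ft_force: [1.1, 0.5, -0.5]
finger_gap: 85.0
grip_force: 0.0
```

apply_moves(rows=[[-58.5,-2,0,0,0,0],[-58.5,-2,20,0,0,0],[-58.5,-2,30,0,0,0],[-58.5,-2,30,0,0,0],[-58.5,-2,20,0,0,0]])

```text
time: 3.9
tool_pos: [532.8, -220.0, 132.9]
tcp_rot: [-180.0, -0.0, 116.5]
ft_force: [0.2, 0.5, 1.3]
finger_gap: 84.9
grip_force: 0.0
```

```bash
cat > to.py <<'E'
import sys
from h import *
from scipy.spatial.transform import Rotation as Ro
s=sense();R=Ro.from_euler('xyz',s['tcp_rot'],degrees=True)
print(round(s['time'],2),np.round(s['tool_pos'],1),np.round(s['tcp_rot'],1),'F',np.round(s['ft_force'],1),'gap',round(s['finger_gap'],1),round(s['grip_force'],1))
for a in sys.argv[1:]:
    print(a,'-> tool shift',R.inv().apply(np.array(eval(a))-s['tool_pos']).round(1))
E
python3 to.py 536,-224.5,7
```

```text
3.9 [ 532.8 -220.   132.9] [-180.    -0.   116.5] F [0.2 0.5 1.3] gap 84.9 0.0
536,-224.5,7 -> tool shift [ -5.6   0.8 125.9]
```

apply_moves(rows=[[-1,0,30,0,0,0],[0,0,30,0,0,0],[0,0,30,0,0,0],[0,0,20,0,0,0],[0,0,7,0,0,0]])

```text
time: 4.53
tool_pos: [532.4, -218.9, 16.0]
tcp_rot: [-179.9, -0.1, 116.5]
ft_force: [0.5, -0.7, -0.2]
finger_gap: 84.9
grip_force: 0.0
```

apply_moves(rows=[[0,0,4,0,0,0],[0,0,3,0,0,0],[0,0,0,0,0,0],[0,0,0,0,0,0],[0,0,0,0,0,0]])

```text
time: 5.15
tool_pos: [533.4, -219.4, 10.7]
tcp_rot: [180.0, 0.0, 116.5]
ft_force: [0.5, -0.7, 0.0]
finger_gap: 84.8
grip_force: 0.0
```

apply_moves(rows=[[0,0,0,0,0,0],[0,0,0,0,0,0],[0,0,0,0,0,0],[0,0,0,0,0,0],[0,0,0,0,0,0]], fingers=20, grip_force=50)

```text
time: 5.78
tool_pos: [533.4, -219.4, 10.6]
tcp_rot: [180.0, 0.0, 116.5]
ft_force: [-0.4, 0.3, 3.3]
finger_gap: 34.9
grip_force: 50.5
```

apply_moves(rows=[[0,0,0,0,0,0],[0,0,0,0,0,0],[0,0,0,0,0,0],[0,0,0,0,0,0],[0,0,0,0,0,0]])

```text
time: 6.4
tool_pos: [533.5, -219.5, 10.6]
tcp_rot: [180.0, 0.0, 116.5]
ft_force: [-0.2, 0.5, 5.9]
finger_gap: 34.7
grip_force: 50.7
```

apply_moves(rows=[[0,0,-10,0,0,0],[0,0,-20,0,0,0],[0,0,-30,0,0,0],[0,0,-30,0,0,0],[0,0,-20,0,0,0]])

```text
time: 7.02
tool_pos: [534.0, -219.7, 123.2]
tcp_rot: [179.9, 0.1, 116.5]
ft_force: [0.7, -0.2, -2.0]
finger_gap: 34.5
grip_force: 50.0
```

apply_moves(rows=[[20,10,0,0,0,0],[40,18,0,0,0,0],[40,18,0,0,0,0],[40,18,0,0,0,0],[40,18,0,0,0,0]])

```text
time: 7.65
tool_pos: [524.8, -19.1, 119.0]
tcp_rot: [-179.9, -0.1, 116.5]
ft_force: [0.5, 0.1, -1.2]
finger_gap: 34.9
grip_force: 50.0
```

apply_moves(rows=[[40,19,0,0,0,0],[40,19,0,0,0,0],[40,18,0,0,0,0],[30,14,0,0,0,0],[19,9,0,0,0,0]])

```text
time: 8.28
tool_pos: [519.8, 167.3, 118.9]
tcp_rot: [-179.9, -0.1, 116.6]
ft_force: [0.5, -0.8, -0.9]
finger_gap: 34.3
grip_force: 50.0
```

apply_moves(rows=[[0,0,0,0,0,0],[0,0,0,0,0,0],[0,0,0,0,0,0],[0,0,0,0,0,0],[0,0,0,0,0,0]])

```text
time: 8.9
tool_pos: [521.8, 164.4, 120.3]
tcp_rot: [180.0, 0.0, 116.4]
ft_force: [0.1, 0.2, -0.6]
finger_gap: 34.7
grip_force: 50.0
```

```bash
python3 to.py 521.8,165.4,78; python3 - <<'E'
from h import *
p,d=eyes.snapshot('side')
print([(np.round(r['xyz']),round(r['confidence'],2)) for r in models.place_of('nut_center','side')])
cv2.imwrite('pics/s1.png',cv2.resize(p[100:300,80:330,::-1],None,fx=3,fy=3))
E
```

```text
8.9 [521.8 164.4 120.3] [180.    0.  116.4] F [ 0.1  0.2 -0.6] gap 34.7 50.0
521.8,165.4,78 -> tool shift [ 0.9  0.4 42.3]
[(array([523., 157., 122.]), 0.44)]
```

View pics/s1.png

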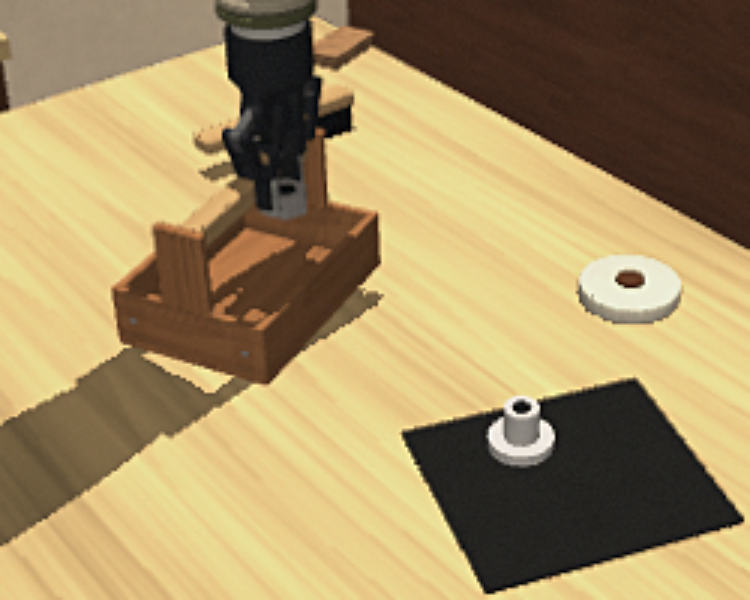

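The nut is held at crop px (288,197), beside the bar and over the near slot. I'll lower it and release.

apply_moves(rows=[[0,0,10,0,0,0],[0,0,15,0,0,0],[0,0,15,0,0,0],[0,0,7,0,0,0],[0,0,0,0,0,0]])

```text
time: 9.62
tool_pos: [521.0, 164.7, 72.1]
tcp_rot: [-179.9, -0.0, 116.5]
ft_force: [0.0, -0.7, -1.3]
finger_gap: 34.2
grip_force: 50.0
```

apply_moves(rows=[[0,0,0,0,0,0],[0,0,0,0,0,0],[0,0,0,0,0,0],[0,0,0,0,0,0],[0,0,0,0,0,0]], fingers=75)

```text
time: 10.25
tool_pos: [521.8, 164.9, 73.4]
tcp_rot: [180.0, 0.0, 116.5]
ft_force: [0.3, 0.9, 0.8]
finger_gap: 74.9
grip_force: 0.0
```

apply_moves(rows=[[0,0,-20,0,0,0],[0,0,-30,0,0,0],[0,0,-30,0,0,0],[0,0,-20,0,0,0],[0,0,0,0,0,0]])

```text
time: 10.88
tool_pos: [522.9, 165.1, 175.0]
tcp_rot: [179.8, 0.0, 116.5]
ft_force: [-0.2, 0.6, -0.4]
finger_gap: 74.8
grip_force: 0.0
```

```bash
python3 to.py 558.5,-127.5,150
```

```text
10.88 [522.9 165.1 175. ] [179.8   0.  116.5] F [-0.2  0.6 -0.4] gap 74.8 0.0
558.5,-127.5,150 -> tool shift [-277.8  -98.7   25. ]
```

apply_moves(rows=[[-28,-10,0,0,0,0],[-35,-12,0,0,0,0],[-35,-12,0,0,0,0],[-35,-12,0,0,0,0],[-35,-13,0,0,0,0]])

```text
time: 11.5
tool_pos: [542.9, -12.9, 171.3]
tcp_rot: [-179.9, -0.1, 116.5]
ft_force: [-1.2, -0.5, 0.1]
finger_gap: 75.1
grip_force: 0.0
```

apply_moves(rows=[[-35,-13,0,0,0,0],[-35,-12,0,0,0,0],[-25,-9,10,0,0,0],[-15,-5,20,0,0,0],[0,0,20,0,0,0]])

```text
time: 12.12
tool_pos: [557.1, -128.0, 120.6]
tcp_rot: [-179.9, -0.1, 116.4]
ft_force: [0.0, 0.1, 0.7]
finger_gap: 75.3
grip_force: 0.0
```

apply_moves(rows=[[0,0,20,0,0,0],[0,0,10,0,0,0],[0,0,0,0,0,0],[0,0,0,0,0,0],[0,0,0,0,0,0]])

```text
time: 12.75
tool_pos: [558.7, -127.8, 94.4]
tcp_rot: [179.9, 0.1, 116.5]
ft_force: [0.4, -0.5, 0.8]
finger_gap: 75.1
grip_force: 0.0
```

```bash
python3 to.py 558.5,-127.5,20; python3 - <<'E'
from h import *
for c in('top','side'):
    p,d=eyes.snapshot(c)
    for n in('nut_center','flange_center','carrier','grip'):
        print(c,n,[(np.round(r['xyz']),round(r['confidence'],2)) for r in models.place_of(n,c)[:2]])
    if c=='top': a=cv2.resize(p[180:310,130:270,::-1],None,fx=4,fy=4)
    r=models.cut_out('carrier',c)
    P=cloud(c,d,r[0]['pixels']);T=P[P[:,2]>126]
    print(cv2.minAreaRect(T[:,:2].astype(np.float32)))
cv2.imwrite('pics/t2.png',a)
E
```

```text
12.75 [ 558.7 -127.8   94.4] [1.799e+02 1.000e-01 1.165e+02] F [ 0.4 -0.5  0.8] gap 75.1 0.0
558.5,-127.5,20 -> tool shift [ 0.4 -0.2 74.4]
top nut_center [(array([529., 158.,  19.]), 0.57)]
top flange_center []
top carrier [(array([500., 203.,  -2.]), 0.8)]
top grip [(array([504., 199., 124.]), 0.76)]
((505.2989501953125, 199.12274169921875), (220.57473754882812, 50.649967193603516), 26.478906631469727)
side nut_center [(array([528., 157.,  15.]), 0.4)]
side flange_center [(array([ 556., -125.,   26.]), 0.58)]
side carrier [(array([505., 197.,   2.]), 0.68)]
side grip [(array([504., 198., 124.]), 0.75), (array([507., 201.,   4.]), 0.28)]
((503.06884765625, 198.31454467773438), (221.84320068359375, 53.86875534057617), 25.403383255004883)
```

View pics/t2.png

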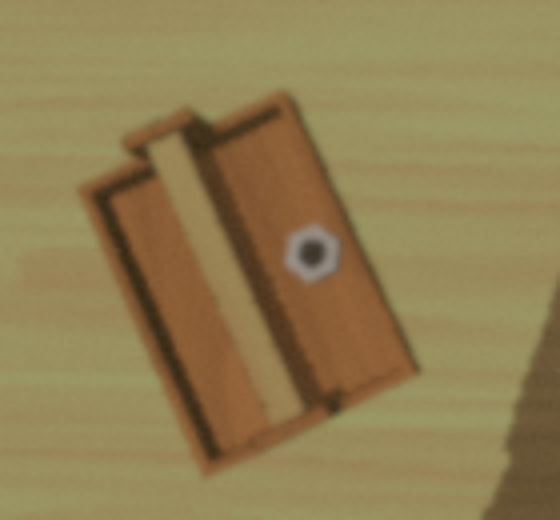

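The nut lies flat in the near half at crop px (312,252), close to mid-length, and the carrier hasn't moved. Next is the flange.

apply_moves(rows=[[0,0,20,0,0,0],[0,0,25,0,0,0],[0,0,20,0,0,0],[0,0,9,0,0,0],[0,0,0,0,0,0]])

```text
time: 13.98
tool_pos: [557.2, -127.5, 18.3]
tcp_rot: [-179.9, -0.1, 116.5]
ft_force: [0.6, 0.3, 0.8]
finger_gap: 75.0
grip_force: 0.0
```

apply_moves(rows=[[0,0,0,0,0,0],[0,0,0,0,0,0],[0,0,0,0,0,0],[0,0,0,0,0,0],[0,0,0,0,0,0]], fingers=15, grip_force=50)

```text
time: 14.6
tool_pos: [558.8, -128.0, 20.4]
tcp_rot: [179.9, 0.1, 116.5]
ft_force: [-0.4, -1.0, 5.4]
finger_gap: 28.5
grip_force: 49.8
```

apply_moves(rows=[[0,0,0,0,0,0],[0,0,0,0,0,0],[0,0,-5,0,0,0],[0,0,-10,0,0,0],[0,0,-20,0,0,0]])

```text
time: 15.22
tool_pos: [557.0, -127.4, 54.3]
tcp_rot: [-179.9, -0.1, 116.5]
ft_force: [0.1, -0.2, -0.0]
finger_gap: 28.4
grip_force: 49.4
```

apply_moves(rows=[[0,0,-35,0,0,0],[0,0,-35,0,0,0],[0,0,-35,0,0,0],[0,0,-30,0,0,0],[0,0,0,0,0,0]])

```text
time: 15.85
tool_pos: [560.1, -128.4, 194.2]
tcp_rot: [179.7, 0.3, 116.5]
ft_force: [-0.3, 0.2, -1.2]
finger_gap: 28.5
grip_force: 49.4
```

```bash
python3 to.py 486.2,237.3,190; python3 - <<'E'
from h import *
p,d=eyes.snapshot('side')
print([(np.round(r['xyz']),round(r['confidence'],2)) for r in models.place_of('flange_center','side')])
P=cloud('side',d,models.cut_out('flange','side')[0]['pixels'])
print(P.min(0).round(),P.max(0).round(),P.mean(0).round())
cv2.imwrite('pics/s3.png',cv2.resize(p[120:290,200:340,::-1],None,fx=3,fy=3))
E
```

```text
15.85 [ 560.1 -128.4  194.2] [179.7   0.3 116.5] F [-0.3  0.2 -1.2] gap 28.5 49.4
486.2,237.3,190 -> tool shift [360.3  96.9   2.8]
[(array([ 558., -126.,  201.]), 0.72)]
[ 529. -157.   -1.] [800. 104. 243.] [ 564. -128.  186.]
```

View pics/s3.png

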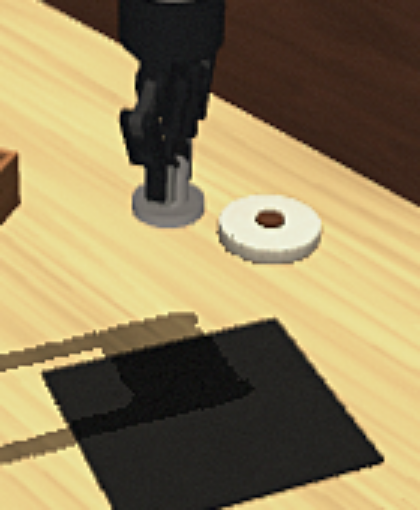

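The flange is held upright at crop px (168,205). I'm carrying it to the far slot.

apply_moves(rows=[[20,6,0,0,0,0],[38,10,0,0,0,0],[43,11,0,0,0,0],[43,12,0,0,0,0],[43,12,0,0,0,0]])

```text
time: 16.62
tool_pos: [518.6, 64.7, 188.0]
tcp_rot: [-179.9, -0.1, 116.5]
ft_force: [1.1, -0.1, -1.4]
finger_gap: 28.4
grip_force: 49.4
```

apply_moves(rows=[[43,11,0,0,0,0],[43,12,0,0,0,0],[40,11,0,0,0,0],[30,8,0,0,0,0],[19,5,0,0,0,0]])

```text
time: 17.25
tool_pos: [482.5, 241.9, 188.2]
tcp_rot: [-179.9, -0.0, 116.6]
ft_force: [0.5, 0.2, -0.3]
finger_gap: 28.3
grip_force: 49.4
```

apply_moves(rows=[[0,0,0,0,0,0],[0,0,10,0,0,0],[0,0,15,0,0,0],[0,0,10,0,0,0],[0,0,0,0,0,0]])

```text
time: 17.88
tool_pos: [483.4, 239.2, 152.5]
tcp_rot: [-179.8, -0.0, 116.4]
ft_force: [-0.5, 0.2, -0.4]
finger_gap: 28.2
grip_force: 49.4
```

```bash
python3 to.py 484.9,240,155; python3 - <<'E'
from h import *
for c in('top','side'):
    p,d=eyes.snapshot(c)
    print([(np.round(r['xyz']),round(r['confidence'],2)) for r in models.place_of('flange_center',c)],[np.round(r['xyz']) for r in models.place_of('grip',c)])
    a=p[180:300,130:270] if c=='top' else p[100:220,100:240]
    cv2.imwrite('pics/'+c+'4.png',a) 
b=[cv2.imread(f'pics/{c}4.png') for c in('top','side')]
cv2.imwrite('pics/f4.png',cv2.resize(np.hstack(b),None,fx=2.8,fy=2.8))
E
```

```text
17.88 [483.4 239.2 152.5] [-179.8   -0.   116.4] F [-0.5  0.2 -0.4] gap 28.2 49.4
484.9,240,155 -> tool shift [ 0.1  1.7 -2.5]
[(array([483., 237., 160.]), 0.57), (array([502., 197., 124.]), 0.37)] [array([503., 199., 126.])]
[(array([484., 244., 158.]), 0.67)] [array([484., 244., 159.])]
```

View pics/f4.png

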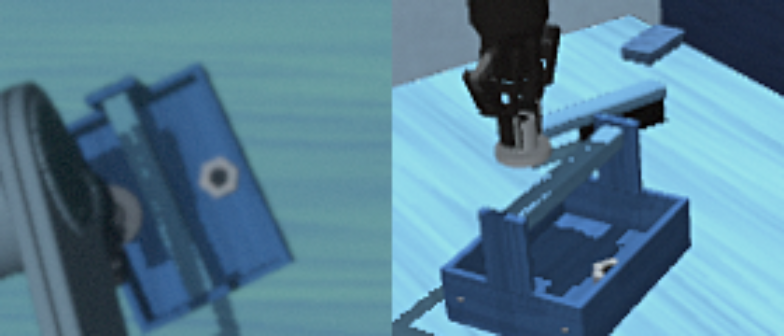

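In the red/blue-swapped picture the disc (left half, px (125,210)) hangs just clear of the bar. I'll lower it past the bar, shift in slightly, lower again and release.

apply_moves(rows=[[0,0,10,0,0,0],[0,0,12,0,0,0],[0,0,12,0,0,0],[0,0,11,0,0,0],[0,0,0,0,0,0]])

```text
time: 18.8
tool_pos: [483.2, 239.7, 107.6]
tcp_rot: [-179.8, -0.0, 116.5]
ft_force: [0.6, 0.3, -1.2]
finger_gap: 28.4
grip_force: 49.4
```

apply_moves(rows=[[0,0,2,0,0,0],[-2,0,2,0,0,0],[-2,0,0,0,0,0],[0,0,0,0,0,0],[0,0,0,0,0,0]])

```text
time: 19.42
tool_pos: [486.2, 236.5, 105.5]
tcp_rot: [180.0, 0.0, 116.5]
ft_force: [-0.5, 0.7, -0.6]
finger_gap: 28.1
grip_force: 49.4
```

```bash
python3 to.py 486.7,236.1,67
```

```text
19.43 [486.2 236.5 105.5] [180.    0.  116.5] F [-0.5  0.7 -0.6] gap 28.1 49.4
486.7,236.1,67 -> tool shift [-0.6  0.3 38.5]
```

apply_moves(rows=[[0,0,10,0,0,0],[0,0,12,0,0,0],[0,0,10,0,0,0],[0,0,6,0,0,0],[0,0,0,0,0,0]])

```text
time: 20.05
tool_pos: [485.5, 236.3, 66.4]
tcp_rot: [-179.9, -0.0, 116.5]
ft_force: [-0.3, -1.0, -0.2]
finger_gap: 28.3
grip_force: 49.4
```

apply_moves(rows=[[0,0,0,0,0,0],[0,0,0,0,0,0],[0,0,0,0,0,0],[0,0,0,0,0,0],[0,0,0,0,0,0]], fingers=75)

```text
time: 20.68
tool_pos: [486.1, 236.5, 67.4]
tcp_rot: [180.0, 0.0, 116.5]
ft_force: [0.0, 0.5, -0.5]
finger_gap: 75.0
grip_force: 0.0
```

apply_moves(rows=[[0,0,-20,0,0,0],[0,0,-35,0,0,0],[0,0,-35,0,0,0],[0,0,-35,0,0,0],[0,0,-20,0,0,0]])

```text
time: 21.3
tool_pos: [486.8, 236.8, 214.5]
tcp_rot: [179.8, 0.0, 116.5]
ft_force: [-0.2, -0.2, -0.2]
finger_gap: 75.2
grip_force: 0.0
```

apply_moves(rows=[[-8,0,0,0,0,0.15],[0,0,0,0,0,0.15],[0,0,0,0,0,0.15],[0,0,0,0,0,0.15],[0,0,0,0,0,0.15]])

```text
time: 21.92
tool_pos: [489.3, 229.2, 211.4]
tcp_rot: [-179.9, 0.0, 73.2]
ft_force: [-0.2, -0.2, 0.7]
finger_gap: 75.0
grip_force: 0.0
```

apply_moves(rows=[[0,0,0,0,0,0.165],[0,0,0,0,0,0.165],[0,0,0,0,0,0.165],[0,0,0,0,0,0.165],[0,0,0,0,0,0.165]])

```text
time: 22.55
tool_pos: [489.3, 229.2, 211.4]
tcp_rot: [-180.0, 0.1, 25.9]
ft_force: [0.3, 0.1, -0.1]
finger_gap: 75.0
grip_force: 0.0
```

```bash
python3 to.py 505,199.3,103; python3 - <<'E'
from h import *
for c in('top','side'):
    p,d=eyes.snapshot(c)
    for n in('nut_center','flange_center','grip'): print(c,n,[(np.round(r['xyz']),round(r['confidence'],2)) for r in models.place_of(n,c)])
    r=models.cut_out('carrier',c)
    P=cloud(c,d,r[0]['pixels']);T=P[(P[:,2]>126)&(P[:,2]<145)]
    print(cv2.minAreaRect(T[:,:2].astype(np.float32)))
    a=p[180:300,130:270] if c=='top' else p[100:220,100:240]
    cv2.imwrite('pics/'+c+'5.png',a[:,:,::-1]) 
b=[cv2.imread(f'pics/{c}5.png') for c in('top','side')]
cv2.imwrite('pics/f5.png',cv2.resize(np.hstack(b),None,fx=2.8,fy=2.8))
E
```

```text
22.55 [489.3 229.2 211.4] [-1.80e+02  1.00e-01  2.59e+01] F [ 0.3  0.1 -0.1] gap 75.0 0.0
505,199.3,103 -> tool shift [  1.3  33.8 108.4]
top nut_center []
top flange_center [(array([487., 236.,  26.]), 0.67)]
top grip [(array([504., 199., 124.]), 0.69)]
((505.1143798828125, 199.19607543945312), (220.49374389648438, 50.56711196899414), 26.383819580078125)
side nut_center [(array([505., 199., 123.]), 0.73), (array([525., 155.,  12.]), 0.42)]
side flange_center [(array([483., 242.,  24.]), 0.58)]
side grip [(array([505., 199., 122.]), 0.68)]
((502.68939208984375, 199.8443603515625), (222.69668579101562, 52.45934295654297), 27.62009048461914)
```

View pics/f5.png

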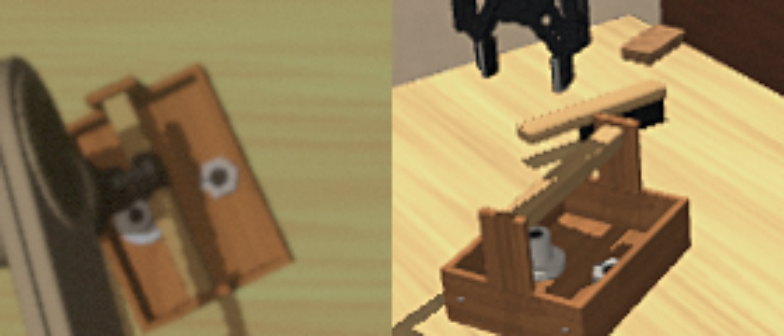

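Both fittings sit inside near mid-length: flange upright at px (138,215), nut at (218,178). Next I centre over the bar, lower and grip.

apply_moves(rows=[[1,10,0,0,0,-0.005],[0,14,0,0,0,0],[0,10,0,0,0,0],[0,0,20,0,0,0],[0,0,25,0,0,0]])

```text
time: 23.68
tool_pos: [505.8, 199.1, 166.0]
tcp_rot: [-180.0, -0.0, 26.5]
ft_force: [-0.2, -0.0, -0.7]
finger_gap: 75.0
grip_force: 0.0
```

apply_moves(rows=[[0,0,25,0,0,0],[0,0,20,0,0,0],[0,0,12,0,0,0],[0,0,6,0,0,0],[0,0,0,0,0,0]])

```text
time: 24.3
tool_pos: [505.6, 199.3, 104.1]
tcp_rot: [-180.0, 0.0, 26.5]
ft_force: [0.5, -0.4, -0.1]
finger_gap: 75.0
grip_force: 0.0
```

```bash
python3 to.py 505,199.3,103
```

```text
24.3 [505.6 199.3 104.1] [-180.     0.    26.5] F [ 0.5 -0.4 -0.1] gap 75.0 0.0
505,199.3,103 -> tool shift [-0.5 -0.2  1.1]
```

apply_moves(rows=[[0,0,0,0,0,0],[0,0,0,0,0,0],[0,0,0,0,0,0],[0,0,0,0,0,0],[0,0,0,0,0,0]], fingers=10, grip_force=90)

```text
time: 24.92
tool_pos: [505.8, 200.1, 105.0]
tcp_rot: [-180.0, -0.1, 26.5]
ft_force: [-2.7, 4.5, 3.7]
finger_gap: 22.7
grip_force: 89.0
```

apply_moves(rows=[[0,0,0,0,0,0],[0,0,0,0,0,0],[0,0,0,0,0,0],[0,0,-3,0,0,0],[0,0,-5,0,0,0]])

```text
time: 25.55
tool_pos: [504.5, 198.7, 111.0]
tcp_rot: [-180.0, 0.2, 26.5]
ft_force: [0.2, -0.5, -6.8]
finger_gap: 22.6
grip_force: 88.5
```

apply_moves(rows=[[0,0,-7,0,0,0],[0,0,-8,0,0,0],[0,0,-8,0,0,0],[0,0,-8,0,0,0],[0,0,-8,0,0,0]])

```text
time: 26.18
tool_pos: [505.7, 199.3, 152.0]
tcp_rot: [180.0, -0.0, 26.5]
ft_force: [-1.0, 0.8, -7.4]
finger_gap: 22.8
grip_force: 88.5
```

apply_moves(rows=[[0,0,-8,0,0,0],[0,0,-8,0,0,0],[0,0,-8,0,0,0],[0,0,-8,0,0,0],[0,0,-8,0,0,0]])

```text
time: 26.8
tool_pos: [505.6, 199.3, 191.8]
tcp_rot: [180.0, 0.0, 26.5]
ft_force: [0.8, -0.9, -7.4]
finger_gap: 22.7
grip_force: 88.5
```

apply_moves(rows=[[0,0,-8,0,0,0],[0,0,-8,0,0,0],[0,0,-8,0,0,0],[0,0,-8,0,0,0],[0,0,-6,0,0,0]])

```text
time: 27.42
tool_pos: [505.8, 199.4, 229.9]
tcp_rot: [180.0, -0.0, 26.5]
ft_force: [-1.0, -0.2, -7.2]
finger_gap: 22.7
grip_force: 88.5
```

apply_moves(rows=[[0,0,-4,0,0,0],[0,0,-2,0,0,0],[0,0,0,0,0,0],[0,0,0,0,0,0],[0,0,0,0,0,0]])

```text
time: 28.05
tool_pos: [505.5, 199.3, 235.0]
tcp_rot: [-180.0, 0.0, 26.5]
ft_force: [-0.8, 0.2, -6.9]
finger_gap: 22.8
grip_force: 88.5
```

```bash
python3 to.py; python3 - <<'E'
from h import *
for c in('top','side'):
    p,d=eyes.snapshot(c)
    for n in('nut_center','flange_center','carrier'): print(c,n,[(np.round(r['xyz']),round(r['confidence'],2)) for r in models.place_of(n,c)])
    a=p[180:300,130:270] if c=='top' else p[60:180,100:240]
    cv2.imwrite('pics/'+c+'6.png',a[:,:,::-1]) 
b=[cv2.imread(f'pics/{c}6.png') for c in('top','side')]
cv2.imwrite('pics/f6.png',cv2.resize(np.hstack(b),None,fx=2.8,fy=2.8))
E
```

```text
28.05 [505.5 199.3 235. ] [-180.     0.    26.5] F [-0.8  0.2 -6.9] gap 22.8 88.5
top nut_center [(array([528., 155., 151.]), 0.63)]
top flange_center [(array([ 563., -183.,    2.]), 0.37)]
top carrier [(array([ 682., -453.,    0.]), 0.43)]
side nut_center [(array([527., 156., 145.]), 0.54), (array([506., 197., 132.]), 0.27)]
side flange_center [(array([482., 241., 159.]), 0.7)]
side carrier [(array([505., 198., 131.]), 0.97), (array([507., 198., 254.]), 0.51)]
```

View pics/f6.png

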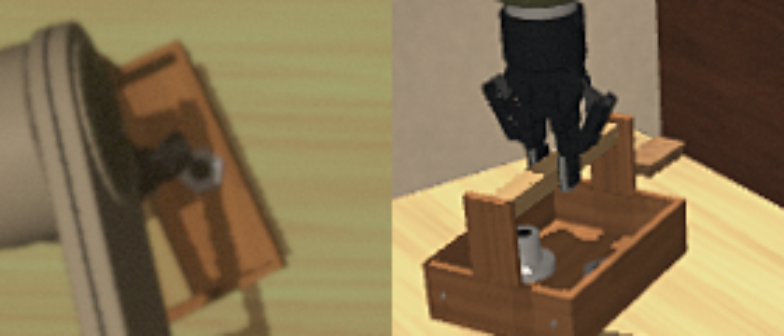

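The carrier hangs level with its underside about 130 mm up and both fittings inside: flange at px (530,255), nut at (203,170). Handing in after a short settle.

apply_moves(rows=[[0,0,0,0,0,0],[0,0,0,0,0,0],[0,0,0,0,0,0],[0,0,0,0,0,0],[0,0,0,0,0,0]])

```text
time: 29.08
tool_pos: [505.7, 199.3, 235.3]
tcp_rot: [180.0, -0.0, 26.5]
ft_force: [-0.5, 0.8, -7.2]
finger_gap: 22.7
grip_force: 88.5
```

```bash
python3 -c "
from bench import job
print(job.hand_in())"
```

```text
the job is handed in; nothing more can be done
None
```

The job is handed in at about 29 s: the nut and flange are both in the carrier, which is held level and still by its grip bar with its underside about 130 mm above the bench.

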